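# Feed a brake-pad sled along the fence with a push stick

## Task

With the push stick, square the brake-pad sled up against the fence where it stands, then feed it along the fence over the abrasive sheet until its front end meets the end stop, keeping it pressed flat to the fence the whole way with light side pressure (about half a kilo, 4 to 8 N; never shove the sled hard into the fence or the stop) and the stick upright, not pressed so far that it leans over in the grip. Then stand the push stick upright back on its rubber mat and let go, leaving the sled against both fence and stop. Keep the gripper off the sled and leave the other things on the bench alone.

Things in the scene. Friction and masses are not known exactly. Their poses are not given: they have to be found in the camera images.
- board: plywood base board of the dressing jig, fixed to the bench, 220 mm (its x) by 400 mm (its y), 12 mm thick; origin at the centre of its underside. A thin dark abrasive sheet lies on it, starting about 140 mm before the end stop.
- fence: fixed aluminium fence rail, 22 mm high, not quite parallel to the board. Origin: inside corner of rail face and stop, level with the board's upper face (12 mm above the bench). Rail face is this frame's plane x=0 (rail x 0..22, y -330..30 mm); a dark adjustable facing strip let into it stands 0 to 16 mm proud (evenly; setting not measured, find it by feel) and is what the sled bears on. Sled lies at x<0, fed along +y.
- stop: aluminium end stop, rigid with the fence and square to it, 22 mm high: fills x -85 to 0 mm, y 0 to 28 mm of the fence frame; its stop face is the plane y = 0. Same origin and axes as the fence.
- sled: loose dark steel block 60 (x) by 110 (y) by 30 mm high, 0.35 to 0.7 kg; 20 mm black knob on top, 30 mm ahead of centre, 50 mm high in all. Origin: centre of underside; +x side goes to the fence, +y end leads to the stop. Starts near the fence's open end, centre 190 to 225 mm before the stop, 24 to 40 mm off the rail face, up to 0.1 rad askew. Sliding it takes 1 to 5 N.
- sled_lead (a point): point on the sled's fence side at its leading corner, at x 30, y 55, z 11 mm of the sled.
- sled_trail (a point): point on the sled's fence side at its trailing corner, at x 30, y -55, z 11 mm of the sled.
- stick: loose wooden push stick, 160 g, upright on the mat: L-shaped foot 24 mm high, upright handle. Origin: inside corner of the L, underside. Long arm x -26..0, y -25..80 mm (face x=0 goes on the sled's outer side); short arm x -26..40, y -25..0 (face y=0 goes behind the sled). Handle 22 (x) by 24 mm (y), centred x -13, y 15, top at 120 mm; grip it 65 mm up: fingertips pass over the sled block.
- mat: black rubber mat, fixed, 140 by 140 mm, 4 mm thick, the push stick's place; origin at the centre of its underside.
- cassette: bystander: dark stepped sprocket cassette, 104 mm across, 36 mm high; origin at the centre of its underside.
- jar: bystander: glass jar 60 mm across, 75 mm high; origin at the centre of its underside.
- tape: bystander: roll of tape lying flat, 100 mm across, 25 mm high; origin at the centre of its underside.
Mind the look-alikes: they are no part of the job. What is meant by the stick is not white, and is the larger of those in its own colour.

How it is judged (in metres and radians):
On the way, in this order (a step that is already met when the one before it is completed fails the run):
1. the sled is pressed squarely against the fence with the push stick, before it is fed forward (x of each of sled_lead, sled_trail in the frame of fence above -0.019 m and angle between the y axis of sled and the y axis of fence, either way round below 0.025 rad and contact force between sled and fence above 3 N and contact force between stick and sled above 1 N and y of sled in the frame of fence below -0.17 m), for 0.2 s.
2. the stick feeds the sled over the abrasive, pressed against the fence (x of each of sled_lead, sled_trail in the frame of fence above -0.019 m and angle between the y axis of sled and the y axis of fence, either way round below 0.025 rad and contact force between sled and fence above 3 N and contact force between stick and sled above 1 N and y of sled in the frame of fence between -0.145 and -0.085 m), for 0.2 s.
3. the sled's front end meets the stop while the stick still holds it to the fence (x of each of sled_lead, sled_trail in the frame of fence above -0.019 m and angle between the y axis of sled and the y axis of fence, either way round below 0.025 rad and contact force between sled and fence above 2 N and contact force between stick and sled above 1 N and y of sled_lead in the frame of fence above -0.003 m), for 0.2 s.
At the end, for the whole second after the job is handed in: The sled rests flat at the stop (front within 4 mm), square to the fence within 0.025 rad, its side within 19 mm of the rail face (the facing strip stands up to 16 mm proud); the push stick stands upright (0.08 rad), still and released on its mat, origin within 60 mm of its centre (x of each of sled_lead, sled_trail in the frame of fence above -0.019 m and angle between the y axis of sled and the y axis of fence, either way round below 0.025 rad and y of sled_lead in the frame of fence above -0.004 m and angle between sled's own z axis and vertical below 0.05 rad and linear speed of each of sled, stick below 0.01 m/s and angle between stick's own z axis and vertical below 0.08 rad and horizontal distance between stick and mat below 0.06 m and height (world z) of stick below 0.008 m); the robot touches nothing.
It fails at once if the sled is shoved into the fence or the stop with more than 13.5 N (contact force between sled and fence above 13.5 N or contact force between sled and stop above 13.5 N).
It fails at once if the sled strays or swings away from the fence (over 21 mm from the rail face at either end, or over 0.045 rad askew) while it is fed over the abrasive (y of sled in the frame of fence above -0.155 m and (x of any of sled_lead, sled_trail in the frame of fence below -0.021 m or angle between the y axis of sled and the y axis of fence, either way round above 0.045 rad)).
It fails at once if the gripper touches the sled (contact force between any of the fingers, the arm and sled above 0.5 N).
It fails at once if the sled is tipped, or the push stick leans over in the grip while it bears on the sled (angle between sled's own z axis and vertical above 0.1 rad or (angle between stick's own z axis and vertical above 0.05 rad and contact force between stick and sled above 1 N)).
It fails at once if the cassette, jar or tape is disturbed (distance of any of cassette, jar, tape from where it was at the start of the episode above 0.02 m).
It also fails if it takes over 72 s, if anything falls off the work surface, if the arm or the gripper's body presses on something with over 40 N, if the wrist force passes 120 N, or if a joint passes its speed limit or range.

## Robot

A 7-joint arm with a two-finger parallel gripper is mounted at the origin on the work surface. World frame = base frame: x ahead of the robot, y to its left, z up, the work surface at z = 0. Lengths are in mm, angles in rad, forces in N, time in s.
With the tool pointing down it reaches from about 425 to 875 mm from the base axis. Payload 8.4 kg.
Tool frame: the origin (TCP) lies on the centre line of the jaws, within the pads' length; the fingertips stand 11 mm ahead of it and the grasp point (between the pads) lies 8 mm behind it; y points along the fingers, x is the direction in which the jaws open and shut, and the axes are right-handed (so a half turn about y gives the same grasp; the last joint's range is limited). The gripper opens to 87 mm and grips with 3 to 60 N. Pads are 19 mm wide; open, the fingers measure 117 mm over their backs; the gripper's body (75 mm by 190 mm) begins 51 mm behind the grasp point.
Start: joints at [1.199, 0.333, 0.04, 1.465, -0.013, 1.343, -0.059], TCP at [175.107, -625.941, 233.546] pointing down, gripper open.
Joint ranges: [-2.58, 2.58], [-0.38, 2.09], [-1.3, 1.39], [0.25, 2.4], [-1.5, 4.64], [0.08, 2.09], [-2.65, 2.65]. Speed limits (rad/s): [2.22, 2.22, 2.79, 2.79, 3.14, 3.14, 3.14].

## Interface

Orientations are given as [roll, pitch, yaw] about the fixed x, y, z axes, in that order (R = Rz(yaw) Ry(pitch) Rx(roll)).
In Python, from bench import r, viewer gives the robot as it stands.
- The arm moves only by the tool drive_tool, never from a script. Its argument "targets" is a list of rows, each a list of 7 numbers: the turn, a rotation vector about the tool's x, y, z in degrees, then the shift along the tool's x, y, z in mm, then the finger opening in mm, from 0 to 87. A call has 1 to 12 rows; each row is the pose to reach, as a shift and turn from the pose commanded when the call began, along the tool's axes at that moment; what a row does not reach only later rows make up. A row lasts 1/12 s, in which the tool goes at most 41.7 mm and 7.16 degrees, less where a joint would pass 70% of its speed; a pose out of reach is approached as far as the arm can. A call with a gripper value outside its range is refused whole. The fingers move at their own pace and stop on an object; "grip_force" is the grip in N (left out, the last holds). Time passes only in rows, so rows that repeat a pose let the fingers close. It gives the time, the measured TCP pose, the force and the opening at its end, in the units of the state.
- r.read_state(): the state, without advancing time (a new reading comes with each control period).
- viewer.get_image(name): name is "scene" or "side" or "wrist"; returns (picture, depth): 480x640x3 uint8, red, green, blue; 480x640 float32, mm along the optical axis (not along the pixel's ray), 0 where there is no reading.
- viewer.calibration(name): a dict with "mtx" (3x3 intrinsics, pixels), "D" ([k1, k2, p1, p2, k3] as OpenCV has them; the pictures are not rectified), "xyz" and "rotation" of the camera in the world. Camera axes: x right, y up, looking along -z (the intrinsics and any distortion apply to the point x, -y, -z); pixel columns grow to the right and rows downward; lengths in mm; the calibration is good to about 2 mm. A picture is of the moment at which its call begins: read the wrist's pose just before it. calibration takes no time and is no camera call; for the wrist camera it gives the pose at the moment of the call.
- r.close_job(): hands the job in, once; it reports no verdict.
The state is a dict: "clock": time; "joints": joint angles; "qvel": joint speeds; "tau": joint torques, N m; "eef_pos": TCP position; "ee_rot": TCP orientation; "force": force on the tool from outside, world axes, zero at the start; "torque": the same for the moment, N m; "width": opening from 0.0 (shut) to 1.0 (fully open).
Only numpy, scipy, OpenCV 4.12 (cv2) and the standard library are available. Lean on these libraries where they do the work, as an engineer would, in place of code of your own. Each camera call takes 0.05 s, during which the arm holds its last target.

## Working session

There is one attempt and no reset: what is moved stays moved. The work goes in short steps, Python scripts to look and compute and a tool call to move; the robot and the scene stay as the last step left them, time stands still between calls to the robot, and variables do not carry over. Pictures are saved under pics/ and viewed, and the job is handed in when it is done.

Besides the shell and the picture viewer there is one more tool, called after "Request:" by a JSON object that holds its "op" and its "data", one argument or row to a line. drive_tool: Moves the arm, as the interface text tells. Its arguments: {"type":"object","properties":{"targets":{"type":"array","items":{"type":"array","items":{"type":"number"}}},"grip_force":{"type":"number"}},"required":["targets"]}

```bash
ls -la; mkdir -p pics
python3 - <<'E'
from bench import r, viewer
import cv2,numpy as np
print(r.read_state())
for n in ["scene","side","wrist"]:
    c=viewer.calibration(n); print(n,c)
    im,d=viewer.get_image(n)
    cv2.imwrite(f"pics/{n}0.png",im[...,::-1]); np.save(f"pics/{n}0.npy",d)
E
```

```text
total 12
drwxr-xr-x  3 agent agent 4096 Dec  7 15:07 .
drwxr-xr-x 23 root  root  4096 Dec  7 15:07 ..
drwxr-xr-x  2 agent agent 4096 Dec  7 15:07 pics
{'clock': 0.0, 'joints': array([ 1.19873985,  0.3339329 ,  0.03985605,  1.46626766, -0.01342021,
        1.34330261, -0.05852036]), 'qvel': array([ 6.04314135e-05, -6.56315541e-04, -7.46388867e-04, -1.24654791e-03,
       -1.95367803e-03,  5.48886099e-04, -7.03197397e-04]), 'tau': array([ 1.54005193e-03, -6.56368446e+01,  1.33623552e+00, -4.03795910e+01,
       -5.95478201e-02,  4.48452146e-02,  1.18119774e-04]), 'eef_pos': array([ 175.03197803, -625.51960569,  232.64655921]), 'ee_rot': array([-1.57088329,  0.00164242, -1.29796527]), 'force': array([0.35530677, 0.36552491, 0.26751367]), 'torque': array([ 0.02362911, -0.02730555,  0.03622863]), 'width': 0.9979585043565743}
scene {'mtx': array([[576.36087682,   0.        , 323.9686658 ],
       [  0.        , 576.36087682, 247.85675481],
       [  0.        ,   0.        ,   1.        ]]), 'D': array([-0.19080448,  0.        ,  0.        ,  0.        ,  0.        ]), 'xyz': array([1506.43993423,  392.01249758, 1232.68582913]), 'rotation': array([ 0.75304192, -0.00568361,  1.98012214])}
side {'mtx': array([[516.28049529,   0.        , 312.54347365],
       [  0.        , 516.28049529, 242.05797921],
       [  0.        ,   0.        ,   1.        ]]), 'D': array([0.00305647, 0.        , 0.        , 0.        , 0.        ]), 'xyz': array([ -89.11548986,  601.96558423, 1058.19516623]), 'rotation': array([ 0.69559596, -0.01805517, -2.36098941])}
wrist {'mtx': array([[368.45876792,   0.        , 317.0981363 ],
       [  0.        , 368.45876792, 242.60285846],
       [  0.        ,   0.        ,   1.        ]]), 'D': array([-0.03836626,  0.        ,  0.        ,  0.        ,  0.        ]), 'xyz': array([ 243.87352378, -606.3492784 ,  383.34016774]), 'rotation': array([-2.65790065e-01,  9.04997604e-04, -1.29922237e+00])}
```

View pics/scene0.png

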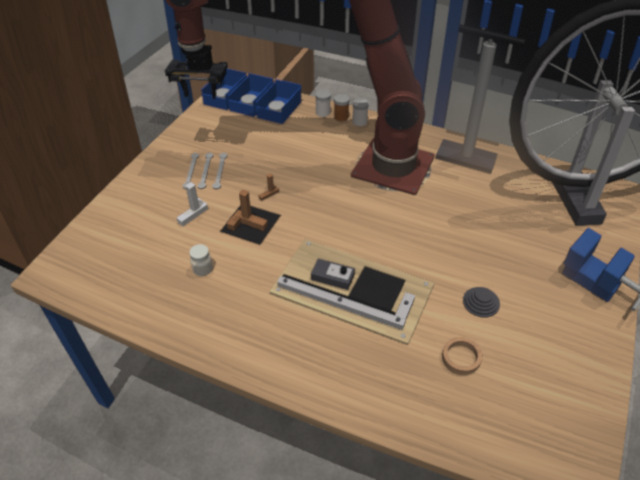

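View pics/side0.png

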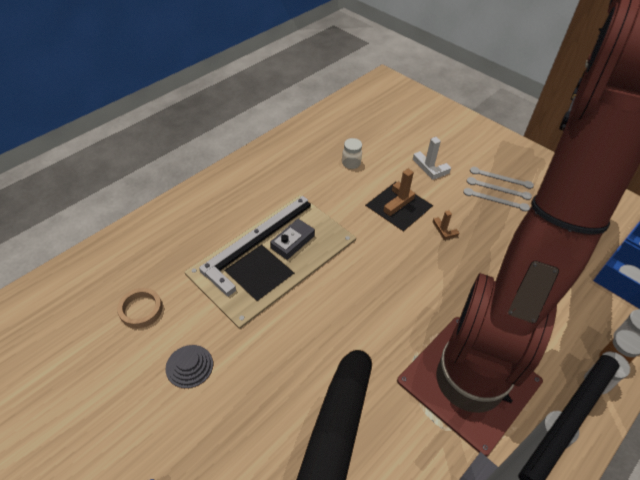

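View pics/wrist0.png

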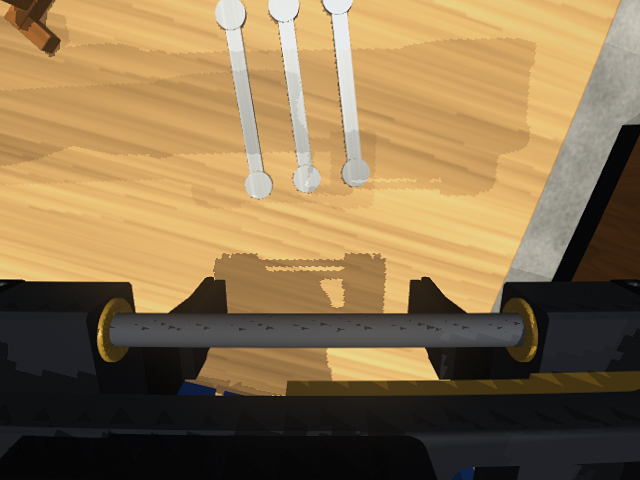

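```bash
cat > h.py <<'E'
import numpy as np, cv2
from scipy.spatial.transform import Rotation as Ro
def cam(c): return Ro.from_euler('xyz',c['rotation']).as_matrix(), np.array(c['xyz'])
def cloud(c,d):
    h,w=d.shape
    u,v=np.meshgrid(np.arange(w),np.arange(h))
    p=cv2.undistortPoints(np.stack([u,v],-1).reshape(-1,1,2).astype(np.float64),c['mtx'],c['D']).reshape(h,w,2)
    P=np.stack([p[...,0]*d,-p[...,1]*d,-d],-1)
    R,t=cam(c); W=P@R.T+t; W[d<=0]=np.nan; return W
def onplane(c,uv,z):
    p=cv2.undistortPoints(np.array(uv,float).reshape(-1,1,2),c['mtx'],c['D']).reshape(-1,2)
    R,t=cam(c); D=np.c_[p[:,0],-p[:,1],-np.ones(len(p))]@R.T
    s=(z-t[2])/D[:,2]; return t+s[:,None]*D
def topdown(W,im,x0,x1,y0,y1,res,zlo=-20,zhi=200):
    # rows: x increasing up ; cols: y decreasing to the right
    H=int((x1-x0)/res);Wd=int((y1-y0)/res)
    out=np.zeros((H,Wd,3),np.uint8); zb=np.full((H,Wd),-1e9)
    m=np.isfinite(W[...,2]); p=W[m];c=im[m]
    k=(p[:,0]>x0)&(p[:,0]<x1)&(p[:,1]>y0)&(p[:,1]<y1)&(p[:,2]>zlo)&(p[:,2]<zhi); p=p[k];c=c[k]
    o=np.argsort(p[:,2]);p=p[o];c=c[o]
    i=((x1-p[:,0])/res).astype(int).clip(0,H-1);j=((y1-p[:,1])/res).astype(int).clip(0,Wd-1)
    out[i,j]=c; zb[i,j]=p[:,2]; return out,zb
E
python3 - <<'E'
from h import *
from bench import viewer
for n in ["scene","side"]:
    im=cv2.imread(f"pics/{n}0.png");d=np.load(f"pics/{n}0.npy")
    c=viewer.calibration(n);W=cloud(c,d);np.save(f"pics/{n}W.npy",W)
    # approx pixels
    pts={"scene":[(245,212),(343,270),(200,262),(482,301),(462,355),(287,283),(405,310),(300,300),(236,229)],"side":[(407,175),(290,240),(352,150),(190,366),(140,308),(300,205),(218,280)]}[n]
    for u,v in pts: print(n,u,v,W[v,u].round(1))
    fl=W[300:310,100:110] if n=="side" else W[250:260,520:530]
    print("table z",np.nanmean(fl[...,2]),np.nanstd(fl[...,2]))
    o,z=topdown(W,im,300,900,-600,250,1.2)
    cv2.imwrite(f"pics/td_{n}.png",o);
E
```

```text
scene 245 212 [ 456.5 -311.9   60.5]
scene 343 270 [555.4  42.2  66.9]
scene 200 262 [ 676.8 -333.7   53.5]
scene 482 301 [480.7 414.6  33.2]
scene 462 355 [643.4 407.9  -1.7]
scene 287 283 [629.9 -89.9  30.5]
scene 405 310 [593.9 233.1  37.1]
scene 300 300 [661.3 -36.7  20.1]
scene 236 229 [ 483.6 -334.     5.1]
table z 1.4763145552942318 3.2229883890730977
side 407 175 [ 436.1 -309.5  122.7]
side 290 240 [540.7  22.4  41.3]
side 352 150 [ 645.1 -329.3   70.4]
side 190 366 [439.9 414.8  34. ]
side 140 308 [665.4 401.8  -2.7]
side 300 205 [617.4 -88.7  33.3]
side 218 280 [577.7 229.2  30.8]
table z -1.5222572115530852 2.342361884412306
```

Run:
```python
import cv2,numpy as np
a=cv2.imread("pics/scene0.png")[170:270,170:300];b=cv2.imread("pics/side0.png")[140:250,350:480]
a=cv2.resize(a,(390,300),interpolation=2);b=cv2.resize(b,(390,300),interpolation=2)
c=cv2.imread("pics/td_side.png");print(c.shape)
c=cv2.resize(c,(780,550))
cv2.imwrite("pics/z1.png",np.hstack([a,b]));cv2.imwrite("pics/z2.png",c)
```

```text
(500, 708, 3)
```

View pics/z1.png

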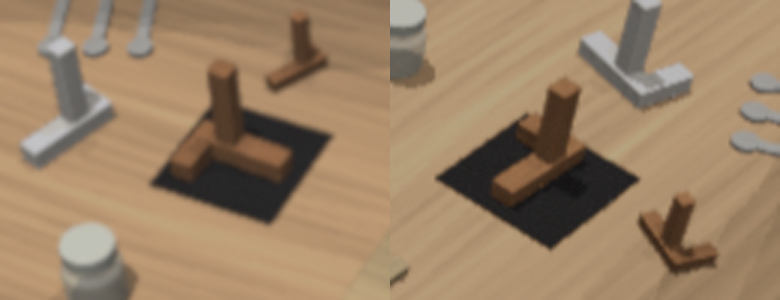

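View pics/z2.png

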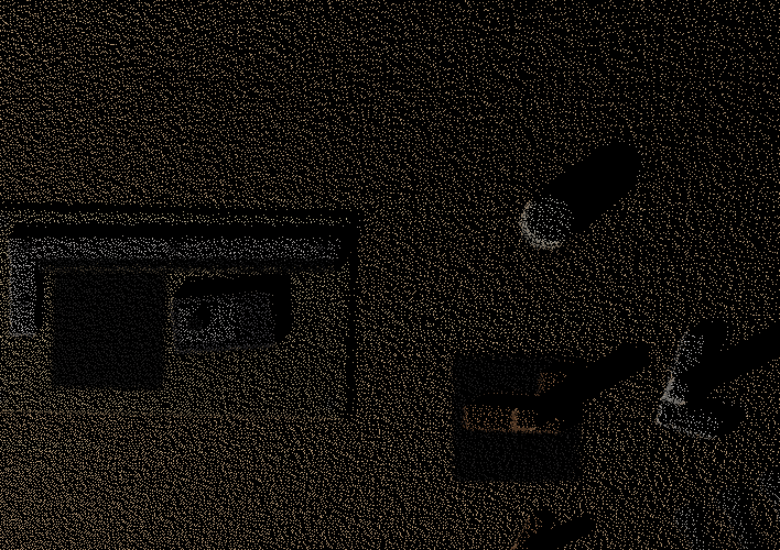

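Request:
{"op": "drive_tool", "data": {
  "targets": [
    [0,-74.4,0,-205,-97,364,87],
    [0,-74.4,0,-205,-97,364,87],
    [0,-74.4,0,-205,-97,364,87],
    [0,-74.4,0,-205,-97,364,87],
    [0,-74.4,0,-205,-97,364,87],
    [0,-74.4,0,-205,-97,364,87],
    [0,-74.4,0,-205,-97,364,87],
    [0,-74.4,0,-205,-97,364,87],
    [0,-74.4,0,-205,-97,364,87],
    [0,-74.4,0,-205,-97,364,87],
    [0,-74.4,0,-205,-97,364,87],
    [0,-74.4,0,-205,-97,364,87]
  ]
}}

```text
clock: 1.15
eef_pos: [473.8, -326.3, 331.4]
ee_rot: [-1.57, -0.002, 0.011]
force: [0.1, -0.1, -0.8]
width: 1.001
```

```bash
cat > snap.py <<'E'
import sys
from bench import r, viewer
from h import *
import pickle
tag=sys.argv[1]
s=r.read_state();c=viewer.calibration("wrist");im,d=viewer.get_image("wrist")
cv2.imwrite(f"pics/{tag}.png",im[...,::-1]);np.save(f"pics/{tag}.npy",d);pickle.dump((c,s),open(f"pics/{tag}.pkl","wb"))
print(s['eef_pos'],s['ee_rot'],s['joints'].round(3),c['xyz'],c['rotation'])
E
python3 snap.py w1
```

```text
[ 473.76994683 -326.2705852   331.37062007] [-1.57005136 -0.00199374  0.01084403] [ 0.832  0.169 -0.352  1.48   0.057  1.502  0.491] [ 472.29203278 -254.43206621  482.02571764] [-0.26593996 -0.00280587  0.00965401]
```

View pics/w1.png

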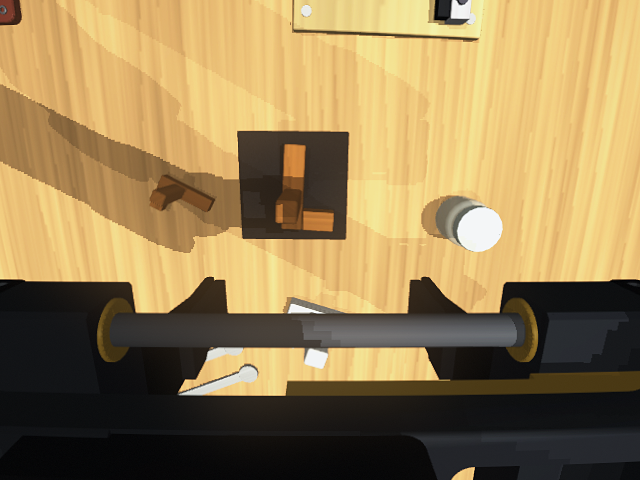

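Request:
{"op": "drive_tool", "data": {
  "targets": [
    [0,0,0,70,0,320,87],
    [0,0,0,70,0,320,87],
    [0,0,0,70,0,320,87],
    [0,0,0,70,0,320,87],
    [0,0,0,70,0,320,87],
    [0,0,0,70,0,320,87],
    [0,0,0,70,0,320,87],
    [0,0,0,70,0,320,87],
    [0,0,0,70,0,320,87],
    [0,0,0,70,0,320,87]
  ]
}}

```text
clock: 2.03
eef_pos: [540.1, -9.7, 330.1]
ee_rot: [-1.571, 0.001, 0.001]
force: [-0.2, -0.7, 0.6]
width: 1.001
```

```bash
python3 snap.py w2
```

```text
[540.09675769  -9.65028344 330.11507321] [-1.57083980e+00  7.02986841e-04  1.40285678e-03] [ 0.489  0.118 -0.604  1.55   0.067  1.495 -0.116] [539.68358867  62.29757506 480.69284006] [-2.66751106e-01 -2.21116540e-05  1.85719113e-04]
```

View pics/w2.png

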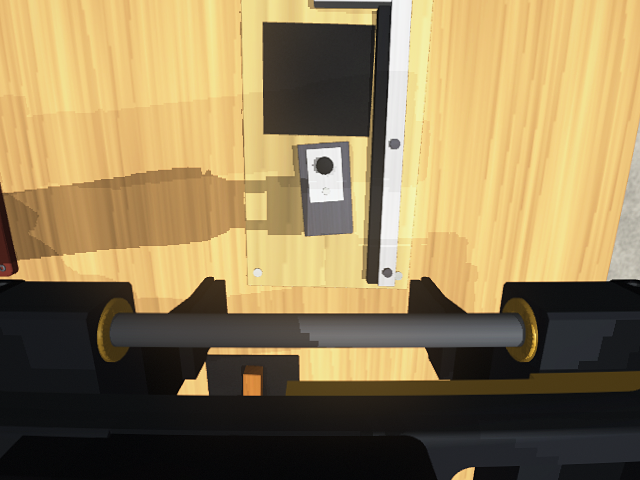

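Run:
```python
from h import *
import pickle
def load(t):
    c,s=pickle.load(open(f"pics/{t}.pkl","rb"));im=cv2.imread(f"pics/{t}.png");d=np.load(f"pics/{t}.npy");return c,im,cloud(c,d)
c,im,W=load("w1")
print("table z",np.nanmedian(W[100:130,400:420,2]), "mat",np.nanmedian(W[140:230,320:340,2]))
sub=W[130:240,270:340];z=sub[...,2]
foot=sub[(z>20)&(z<33)]; top=sub[(z>110)&(z<135)]; print("foot z",np.median(foot[:,2]),len(foot),"top",len(top), top.mean(0) if len(top) else 0, top.min(0),top.max(0))
rect=cv2.minAreaRect(foot[:,:2].astype(np.float32)); print(rect, foot.min(0),foot.max(0))
# mat corners
print("mat corners",onplane(c,[(238,131),(348,132),(346,239),(242,239)],4).round(1))
print("foot corners",onplane(c,[(284,144),(305.5,145),(333.5,212),(333,231.5),(283,230)],28).round(1))
c,im,W=load("w2")
print("table",np.nanmedian(W[150:200,480:520,2]),"board",np.nanmedian(W[150:230,262:290,2]),"rail",np.nanmedian(W[160:250,388:396,2]),"sled",np.nanmedian(W[205:230,312:345,2]))
g=cv2.resize(im[0:300,230:440],None,fx=2.6,fy=2,interpolation=2);cv2.imwrite("pics/w2z.png",g)
sub=W[130:245,285:360];z=sub[...,2];s=sub[(z>36)&(z<48)];print("sled",len(s),cv2.minAreaRect(s[:,:2].astype(np.float32)))
sub=W[0:285,360:425];z=sub[...,2];s=sub[(z>27)&(z<40)];print("rail",len(s),cv2.minAreaRect(s[:,:2].astype(np.float32)))
```

```text
table z -0.4928879995756006 mat 3.5983734451620535
foot z 27.244749038793458 1812 top 549 [ 443.88285219 -319.75247097  122.45670029] [ 433.06926647 -332.77895463  110.0780878 ] [ 454.87110678 -308.56805872  125.48454481]
((464.156982421875, -309.60992431640625), (105.56934356689453, 65.98282623291016), 87.02526092529297) [ 428.6975801  -363.44835538   20.17414448] [ 494.74250553 -255.30335001   32.11459702]
mat corners [[ 374.8 -241.2    4. ]
 [ 512.1 -241.3    4. ]
 [ 513.6 -379.3    4. ]
 [ 374.  -380.5    4. ]]
foot corners [[ 434.1 -256.5   28. ]
 [ 459.7 -257.4   28. ]
 [ 494.9 -338.3   28. ]
 [ 494.8 -363.3   28. ]
 [ 431.5 -361.9   28. ]]
table -0.3904281420114728 board 11.303651276414257 rail 33.40938718105298 sled 41.465458644622345
sled 4353 ((550.2866821289062, 7.303802490234375), (60.018131256103516, 110.43004608154297), 4.055941581726074)
rail 8742 ((622.4002685546875, 48.99591064453125), (55.68510818481445, 330.73223876953125), 2.906789541244507)
```

View pics/w2z.png

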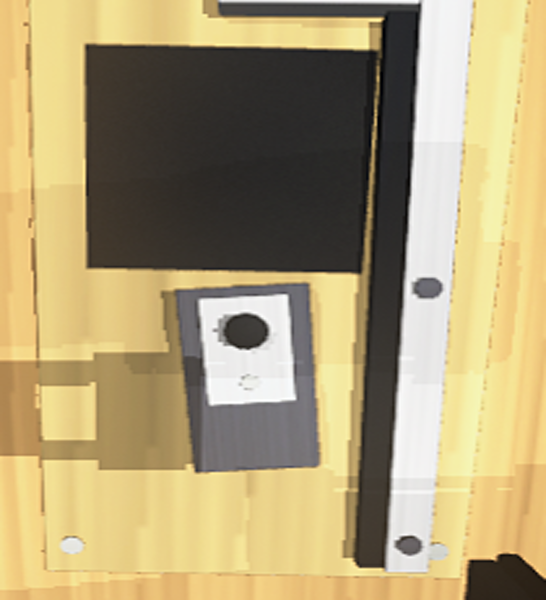

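Run:
```python
from h import *
import pickle
from scipy.optimize import minimize
def load(t):
    c,s=pickle.load(open(f"pics/{t}.pkl","rb"));im=cv2.imread(f"pics/{t}.png");d=np.load(f"pics/{t}.npy");return c,im,cloud(c,d)
c,im,W=load("w2")
g=im.mean(2)
# rail inner top edge: dark strip -> bright rail transition in cols 375..400
def sub(row,lo,hi,rise=True):
    dd=np.diff(g[row,lo:hi]); 
    k=np.argmax(dd) if rise else np.argmin(dd)
    return lo+k+0.5
rows=[v for v in range(25,265,3)]
E=[(sub(v,372,400),v) for v in rows]
P=onplane(c,E,34)
for name,uv,zz in [("strip/rail",E,34)]:
    A=np.polyfit(P[:,1],P[:,0],1); res=P[:,0]-np.polyval(A,P[:,1]); k=abs(res)<1.5; A=np.polyfit(P[k,1],P[k,0],1)
    print(name,A,"yaw",-np.arctan(A[0]),k.sum(),len(k),res[k].std())
# rail outer edge by depth
O=[]
for v in range(10,280,3):
    row=W[v,385:440]; z=row[:,2]; ok=np.where((z>28)&(z<40))[0]
    if len(ok): O.append(row[ok[-1]])
O=np.array(O);B=np.polyfit(O[:,1],O[:,0],1);r=O[:,0]-np.polyval(B,O[:,1]);k=abs(r)<2;B=np.polyfit(O[k,1],O[k,0],1);print("outer",B,-np.arctan(B[0]),k.sum())
# strip left edge: top of strip
S=[]
for v in range(25,270,4):
    row=W[v,355:395]; z=row[:,2]; ok=np.where((z>27)&(z<40))[0]
    if len(ok): S.append(row[ok[0]])
S=np.array(S);B=np.polyfit(S[:,1],S[:,0],1);print("strip left",B,-np.arctan(B[0]),(S[:,0]-np.polyval(B,S[:,1])).std(),np.median(S[:,2]))
# stop: front edge
T=[]
for u in range(320,374,3):
    col=W[0:40,u]; z=col[:,2]; ok=np.where((z>27)&(z<40))[0]
    if len(ok): T.append(col[ok[-1]])
T=np.array(T);B=np.polyfit(T[:,0],T[:,1],1);print("stop y=",B,np.median(T[:,1]),np.polyval(B,590))
# sled
sb=W[130:245,285:360];z=sb[...,2];s=sb[(z>36)&(z<48)][:,:2].astype(np.float32)
print("sled box",cv2.boxPoints(cv2.minAreaRect(s)).round(1))
# knob
sb=W[140:190,300:350];z=sb[...,2];s=sb[(z>56)&(z<70)];print("knob",s.mean(0),len(s))
# stick fit
c,im,W=load("w1")
sb=W[125:245,265:345];z=sb[...,2];f=sb[(z>22)&(z<32)][:,:2]
h=sb[(z>119)&(z<130)][:,:2]; print("handle top",h.mean(0),len(h),cv2.minAreaRect(h.astype(np.float32)))
def cost(p):
    a=p[2];R=np.array([[np.cos(a),-np.sin(a)],[np.sin(a),np.cos(a)]]);q=(f-p[:2])@R
    def out(q,x0,x1,y0,y1): return np.hypot(np.maximum(np.maximum(x0-q[:,0],q[:,0]-x1),0),np.maximum(np.maximum(y0-q[:,1],q[:,1]-y1),0))
    dd=np.minimum(out(q,-26,0,-25,80),out(q,-26,40,-25,0)); return np.minimum(dd,4).sum()
best=min((minimize(cost,[457+dx,-336+dy,a],method='Nelder-Mead') for dx in(-2,2) for dy in(-2,2) for a in(-.06,0,.03)),key=lambda o:o.fun)
print("stick",best.x,best.fun,len(f))
```

```text
strip/rail [6.44861232e-03 6.18862011e+02] yaw -0.006448522938899405 76 80 0.6098238310637639
outer [9.23185362e-03 6.39966044e+02] -0.009231591369789117 90
strip left [3.61311526e-03 6.05717008e+02] -0.003613099534253538 0.5290471666739748 29.548171305943583
stop y= [-4.08526505e-03  2.14009225e+02] 211.70080386094327 211.59891850617586
sled box [[516.4  60.3]
 [524.3 -49.9]
 [584.1 -45.7]
 [576.3  64.5]]
knob [548.21453494  37.60976472  61.12971715] 243
handle top [ 443.69587364 -320.38319018] 512 ((443.6171569824219, -320.7413024902344), (24.153409957885742, 20.92790985107422), 89.38805389404297)
stick [ 4.55767737e+02 -3.36524222e+02 -5.24032727e-02] 1.6127319103004678 1798
```

Request:
{"op": "drive_tool", "data": {
  "targets": [
    [0,1.8,0,-96.4,130,-310.7,87],
    [0,1.8,0,-96.4,130,-310.7,87],
    [0,1.8,0,-96.4,130,-310.7,87],
    [0,1.8,0,-96.4,130,-310.7,87],
    [0,1.8,0,-96.4,130,-310.7,87],
    [0,1.8,0,-96.4,130,-310.7,87],
    [0,1.8,0,-96.4,130,-310.7,87],
    [0,1.8,0,-96.4,130,-310.7,87],
    [0,1.8,0,-96.4,130,-310.7,87],
    [0,1.8,0,-96.4,130,-310.7,87],
    [0,1.8,0,-96.4,130,-310.7,87],
    [0,1.8,0,-96.4,130,-310.7,87]
  ]
}}

```text
clock: 3.08
eef_pos: [443.5, -321.6, 200.7]
ee_rot: [-1.571, -0.0, -0.033]
force: [0.9, -0.0, -0.4]
width: 1.0
```

```bash
python3 snap.py w3
python3 - <<'E'
from h import *
import pickle
c,s=pickle.load(open("pics/w3.pkl","rb"));d=np.load("pics/w3.npy");W=cloud(c,d)
z=W[...,2];m=(z>116)&(z<132)&(abs(W[...,0]-443)<25)&(abs(W[...,1]+320)<25);h=W[m];print(len(h),h.mean(0) if len(h) else 0, cv2.minAreaRect(h[:,:2].astype(np.float32)) if len(h) else 0)
R=Ro.from_euler('xyz',s['ee_rot']).as_matrix();print(R.round(4))
E
```

```text
[ 443.51655803 -321.61466229  200.72930251] [-1.57060318e+00 -4.05600335e-05 -3.29348432e-02] [ 0.851  0.168 -0.338  1.746  0.059  1.238  0.465] [ 445.46675346 -249.72879445  351.34876849] [-0.26649219 -0.00085125 -0.0341199 ]
1201 [ 443.28242438 -319.69706284  122.85598443] ((443.443359375, -320.7672424316406), (24.372299194335938, 21.650882720947266), 87.90320587158203)
[[ 9.995e-01  0.000e+00  3.290e-02]
 [-3.290e-02  2.000e-04  9.995e-01]
 [ 0.000e+00 -1.000e+00  2.000e-04]]
```

View pics/w3.png

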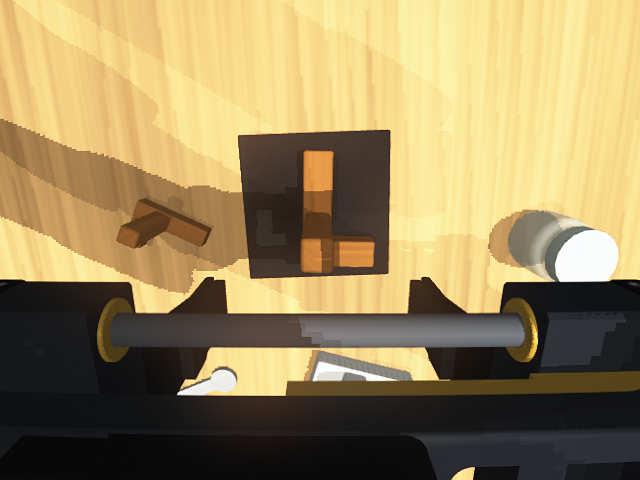

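Request:
{"op": "drive_tool", "data": {
  "targets": [
    [0,0,0,0,35,0.8,87],
    [0,0,0,0,70,0.8,87],
    [0,0,0,0,100,0.8,87],
    [0,0,0,0,120,0.8,87],
    [0,0,0,0,131,0.8,87],
    [0,0,0,0,131,0.8,87],
    [0,0,0,0,131,0.8,87],
    [0,0,0,0,131,0.8,87]
  ]
}}

```text
clock: 3.8
eef_pos: [445.2, -320.7, 71.4]
ee_rot: [-1.572, -0.002, -0.03]
force: [0.8, 0.4, -0.1]
width: 0.996
```

Request:
{"op": "drive_tool", "data": {
  "targets": [
    [0,0,0,0,0,0,18],
    [0,0,0,0,0,0,15],
    [0,0,0,0,0,0,15],
    [0,0,0,0,0,0,15],
    [0,0,0,0,0,0,15],
    [0,0,0,0,0,0,15],
    [0,0,0,0,0,0,15],
    [0,0,0,0,0,0,15],
    [0,0,0,0,0,0,15],
    [0,0,0,0,0,0,15]
  ],
  "grip_force": 55
}}

```text
clock: 4.63
eef_pos: [444.0, -320.3, 69.5]
ee_rot: [-1.571, 0.0, -0.031]
force: [-0.0, 0.2, -0.3]
width: 0.328
```

Request:
{"op": "drive_tool", "data": {
  "targets": [
    [0,0,0,0,0,0,15],
    [0,0,0,0,0,0,15],
    [0,0,0,0,0,0,15],
    [0,0,0,0,0,0,15],
    [0,0,0,0,-10,0,15],
    [0,0,0,0,-25,0,15],
    [0,0,0,0,-40,0,15],
    [0,0,0,0,-50,0,15],
    [0,-1.4,0,0,-50,0,15],
    [0,-1.4,0,0,-50,0,15],
    [0,-1.4,0,0,-50,0,15],
    [0,-1.4,0,0,-50,0,15]
  ]
}}

```text
clock: 5.63
eef_pos: [443.5, -320.0, 118.6]
ee_rot: [-1.57, 0.001, -0.007]
force: [-0.8, 1.5, -2.5]
width: 0.249
```

```bash
python3 snap.py w4
python3 - <<'E'
from bench import r
s=r.read_state();print(s['force'],s['torque'],s['width']*87)
E
```

```text
[ 443.47500821 -320.04219178  118.6172458 ] [-1.56983300e+00  1.28208779e-03 -6.58303721e-03] [ 0.844  0.241 -0.34   1.84   0.09   1.077  0.463] [ 443.73358819 -248.24919129  269.28989907] [-0.26574658  0.00047722 -0.00777929]
[ 0.54952141 -0.33750661 -2.08621829] [-0.03905025 -0.08678192  0.00792109] 21.480441795744046
```

View pics/w4.png

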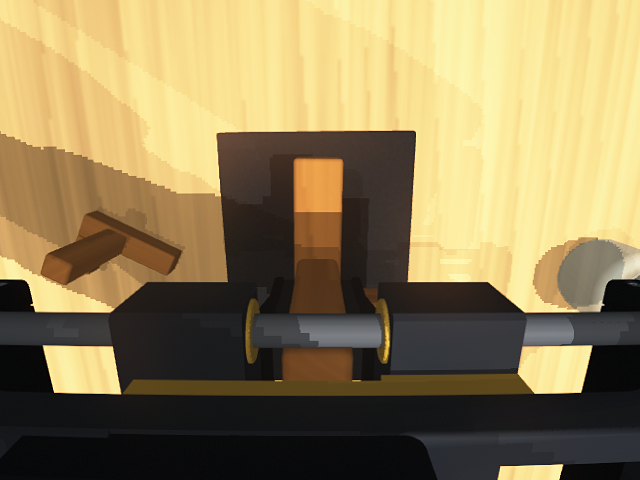

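Run:
```python
from h import *
import pickle
c,s=pickle.load(open("pics/w4.pkl","rb"));d=np.load("pics/w4.npy");W=cloud(c,d)
sb=W[150:215,270:360];z=sb[...,2]
m=(z>70)&(z<85);p=sb[m];print(len(p),np.median(p[:,2]))
# per-row edges
L=[];R=[]
for v in range(163,215,2):
    row=W[v,270:360];ok=np.where((row[:,2]>70)&(row[:,2]<85))[0]
    L.append(row[ok[0]]);R.append(row[ok[-1]])
for e in(L,R):
    e=np.array(e);A=np.polyfit(e[:,1],e[:,0],1);print("yaw",-np.arctan(A[0]),"x at y=-300",np.polyval(A,-300))
print("max y",p[:,1].max())
A=np.c_[p[:,:2]-p[:,:2].mean(0),np.ones(len(p))];print("tilt plane",np.linalg.lstsq(A,p[:,2],rcond=None)[0])
```

```text
2808 76.47489929717904
yaw -0.023791307448849032 x at y=-300 430.661864566486
yaw -0.01791793242036779 x at y=-300 456.2144604077958
max y -255.47988841293014
tilt plane [-3.85969667e-04 -9.74399878e-03  7.64284008e+01]
```

Request:
{"op": "drive_tool", "data": {
  "targets": [
    [0,-0.7,0,6,0,34,15],
    [0,-0.7,0,12,0,68,15],
    [0,-0.7,0,18,0,102,15],
    [0,-0.7,0,24,0,136,15],
    [0,-0.7,0,30,0,170,15],
    [0,-0.7,0,36,0,204,15],
    [0,-0.7,0,42,0,238,15],
    [0,-0.7,0,46.6,0,265,15],
    [0,-0.7,0,46.6,0,275,15],
    [0,-0.7,0,46.6,0,275,15],
    [0,-0.7,0,46.6,0,275,15],
    [0,-0.7,0,46.6,0,275,15]
  ]
}}

```text
clock: 6.68
eef_pos: [492.1, -47.1, 119.2]
ee_rot: [-1.571, 0.001, 0.004]
force: [0.7, -0.4, -1.7]
width: 0.251
```

```bash
python3 snap.py w5
python3 - <<'E'
from h import *
import pickle
c,s=pickle.load(open("pics/w5.pkl","rb"));d=np.load("pics/w5.npy");W=cloud(c,d)
print(s['force'],s['torque'])
L=[];R=[]
for v in range(163,215,2):
    row=W[v,270:360];ok=np.where((row[:,2]>70)&(row[:,2]<85))[0]
    L.append(row[ok[0]]);R.append(row[ok[-1]])
for e in(L,R):
    e=np.array(e);A=np.polyfit(e[:,1],e[:,0],1);print("yaw",-np.arctan(A[0]),"x at tcp y+20",np.polyval(A,s['eef_pos'][1]+20))
z=W[...,2];m=(z>37)&(z<46)&(W[...,0]>505)&(W[...,0]<595);p=W[m][:,:2].astype(np.float32);print(len(p),cv2.boxPoints(cv2.minAreaRect(p)))
E
```

```text
[492.09893269 -47.14808577 119.21299327] [-1.57121588e+00  7.25288177e-04  4.20185032e-03] [ 0.518  0.156 -0.55   1.951  0.094  1.06  -0.068] [491.48463223  24.84349678 269.76635888] [-2.67089912e-01 -6.66635095e-06  2.94016827e-03]
[ 0.70799688 -0.38968667 -1.65276425] [-0.05836945 -0.12912462 -0.00305454]
yaw -0.014969509733125202 x at tcp y+20 479.0167222794012
yaw -0.004345574436861612 x at tcp y+20 504.65989595779695
14860 [[515.44464   60.017624]
 [523.42596  -50.313805]
 [583.70416  -45.953285]
 [575.72284   64.37814 ]]
```

View pics/w5.png

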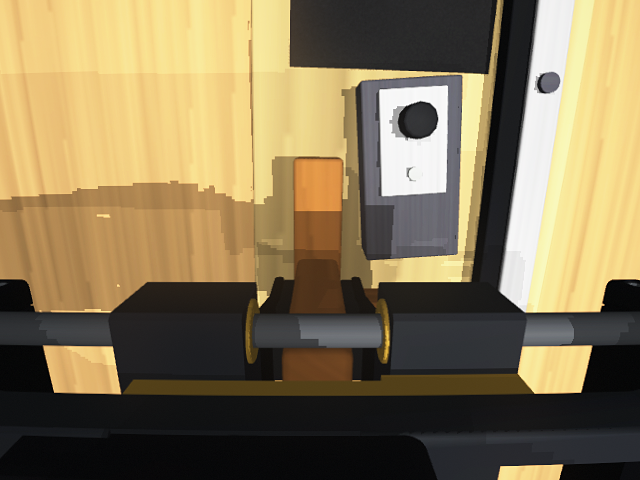

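Request:
{"op": "drive_tool", "data": {
  "targets": [
    [0,0,0,0,12,0,15],
    [0,0,0,0,24,0,15],
    [0,0,0,0,34,0,15],
    [0,0,0,0,39.5,0,15],
    [0,0,0,0,39.5,0,15],
    [0,0,0,0,39.5,0,15],
    [0,0,0,0,39.5,0,15]
  ]
}}

```text
clock: 7.32
eef_pos: [492.4, -45.6, 79.8]
ee_rot: [-1.571, 0.0, 0.006]
force: [0.4, -0.5, -1.5]
width: 0.247
```

Request:
{"op": "drive_tool", "data": {
  "targets": [
    [0,0,0,3,0,0,15],
    [0,0,0,6,0,0,15],
    [0,0,0,9,0,0,15],
    [0,0,0,12,0,0,15],
    [0,0,0,14,0,0,15],
    [0,0,0,16,0,0,15],
    [0,0,0,18,0,0,15],
    [0,0,0,20,0,0,15],
    [0,0,0,22,0,0,15],
    [0,0,0,22,0,0,15]
  ]
}}

```text
clock: 8.15
eef_pos: [514.7, -45.5, 80.0]
ee_rot: [-1.571, -0.0, 0.006]
force: [-1.7, 0.2, -1.2]
width: 0.248
```

Run:
```python
from bench import r,viewer
from h import *
s=r.read_state();print(s['eef_pos'],s['ee_rot'],s['force'],s['torque'],s['width']*87)
```

```text
[514.74861    -45.51608015  80.0025488 ] [-1.57065210e+00 -1.17327408e-04  5.79889792e-03] [-1.69930618  0.21124896 -1.18563052] [0.02316877 0.32138088 0.08934105] 21.562307905179477
```

Request:
{"op": "drive_tool", "data": {
  "targets": [
    [0,0,0,2,0,0,15],
    [0,0,0,4,0,0,15],
    [0,0,0,6,0,0,15],
    [0,0,0,7,0,0,15],
    [0,0,0,8,0,0,15],
    [0,0,0,9,0,0,15],
    [0,0,0,10,0,0,15],
    [0,0,0,11,0,0,15]
  ]
}}

```text
clock: 8.82
eef_pos: [525.5, -45.6, 80.1]
ee_rot: [-1.571, 0.0, 0.006]
force: [-3.0, 0.4, -2.1]
width: 0.248
```

```bash
python3 snap.py w6
python3 - <<'E'
from h import *
import pickle
c,s=pickle.load(open("pics/w6.pkl","rb"));d=np.load("pics/w6.npy");W=cloud(c,d)
print(s['force'],s['torque'])
z=W[...,2];m=(z>37)&(z<46)&(W[...,0]>530)&(W[...,0]<612)&(W[...,1]>-30);p=W[m][:,:2].astype(np.float32);print(len(p),cv2.minAreaRect(p))
E
```

```text
[525.47503485 -45.56248147  80.06078536] [-1.57080346e+00  8.99303421e-05  5.62667430e-03] [ 0.478  0.273 -0.537  1.914  0.165  0.999 -0.127] [524.66973052  26.42162891 230.66899296] [-0.26670668 -0.00072762  0.00446547]
[-3.02420523  0.43403963 -2.13200077] [0.01457091 0.58906363 0.17764931]
18805 ((564.0928955078125, 15.356679916381836), (68.20671844482422, 90.76390075683594), 0.09669177234172821)
```

View pics/w6.png

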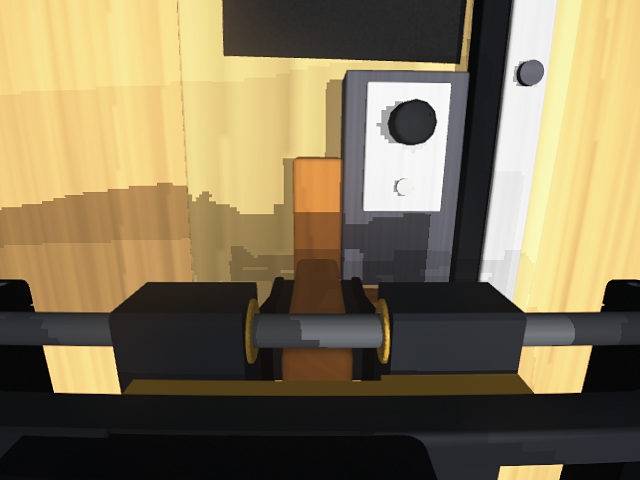

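Request:
{"op": "drive_tool", "data": {
  "targets": [
    [0,0,0,1,0,0,15],
    [0,0,0,2,0,0,15],
    [0,0,0,3,0,0,15],
    [0,0,0,4,0,0,15],
    [0,0,0,4.5,0,0,15],
    [0,0,0,5,0,0,15]
  ]
}}

```text
clock: 9.37
eef_pos: [530.5, -45.5, 80.1]
ee_rot: [-1.571, 0.0, 0.006]
force: [-2.9, -0.2, -1.6]
width: 0.247
```

Request:
{"op": "drive_tool", "data": {
  "targets": [
    [0,0,0,0.5,0,0,15],
    [0,0,0,1,0,0,15]
  ]
}}

```text
clock: 9.53
eef_pos: [531.4, -45.4, 80.1]
ee_rot: [-1.571, 0.0, 0.006]
force: [-2.8, 0.6, -0.2]
width: 0.247
```

Request:
{"op": "drive_tool", "data": {
  "targets": [
    [0,0,0,0.4,0,0,15],
    [0,0,0,0.8,0,0,15]
  ]
}}

```text
clock: 9.7
eef_pos: [532.2, -45.4, 80.1]
ee_rot: [-1.571, 0.0, 0.006]
force: [-2.2, 0.3, -2.1]
width: 0.252
```

Request:
{"op": "drive_tool", "data": {
  "targets": [
    [0,0,0,0.4,0,0,15],
    [0,0,0,0.8,0,0,15]
  ]
}}

```text
clock: 9.87
eef_pos: [532.4, -45.4, 79.9]
ee_rot: [-1.571, 0.001, 0.006]
force: [-6.2, 0.2, -0.4]
width: 0.249
```

Request:
{"op": "drive_tool", "data": {
  "targets": [
    [0,0,0,0.4,0,0,15],
    [0,0,0,0.8,0,0,15]
  ]
}}

```text
clock: 10.03
eef_pos: [532.6, -45.5, 79.6]
ee_rot: [-1.571, 0.003, 0.006]
force: [-8.3, -0.0, 0.5]
width: 0.246
```

Request:
{"op": "drive_tool", "data": {
  "targets": [
    [0,0,0,0.4,0,0,15],
    [0,0,0,0.4,0,0,15]
  ]
}}

```text
clock: 10.2
eef_pos: [532.6, -45.5, 79.4]
ee_rot: [-1.571, 0.004, 0.006]
force: [-8.0, 0.1, -0.3]
width: 0.249
```

Request:
{"op": "drive_tool", "data": {
  "targets": [
    [0,0,0,0,0,0,15],
    [0,0,0,0,0,0,15],
    [0,0,0,0,0,0,15],
    [0,0,0,0,0,0,15]
  ]
}}

```text
clock: 10.53
eef_pos: [532.6, -45.5, 79.4]
ee_rot: [-1.571, 0.003, 0.006]
force: [-8.6, -0.3, 0.5]
width: 0.252
```

```bash
python3 snap.py w7
python3 - <<'E'
from h import *
import pickle
c,s=pickle.load(open("pics/w7.pkl","rb"));d=np.load("pics/w7.npy");W=cloud(c,d)
print(s['force'],s['torque'])
z=W[...,2]
def edge(v0,v1,u0,u1,zl,zh,k):
    E=[]
    for v in range(v0,v1,2):
        row=W[v,u0:u1];ok=np.where((row[:,2]>zl)&(row[:,2]<zh))[0]
        if len(ok):E.append(row[ok[k]])
    E=np.array(E);A=np.polyfit(E[:,1],E[:,0],1);return "yaw %.4f x@30 %.1f std %.2f"%(-np.arctan(A[0]),np.polyval(A,30),(E[:,0]-np.polyval(A,E[:,1])).std())
print("sled left",edge(80,150,310,430,38,46,0))
print("sled right",edge(80,250,400,475,38,46,-1))
print("stick right",edge(165,215,280,345,35,46,-1))
print("stick left",edge(165,215,280,345,35,46,0))
print("rail right",edge(10,200,490,580,30,38,-1))
E
```

```text
[532.63386768 -45.47628864  79.43431175] [-1.57083961  0.00342224  0.00569547] [ 0.471  0.289 -0.535  1.895  0.173  1.006 -0.133] [532.30827453  26.49177752 230.02169015] [-0.26675235  0.00268287  0.00451825]
[-8.55198721 -0.29251585  0.4588169 ] [0.00638078 1.98591382 0.2042495 ]
sled left yaw 0.0117 x@30 545.1 std 0.15
sled right yaw 0.0010 x@30 604.3 std 0.31
stick right yaw 0.0201 x@30 545.1 std 0.03
stick left yaw 0.0215 x@30 518.9 std 0.16
rail right yaw -0.0081 x@30 640.4 std 0.44
```

View pics/w7.png

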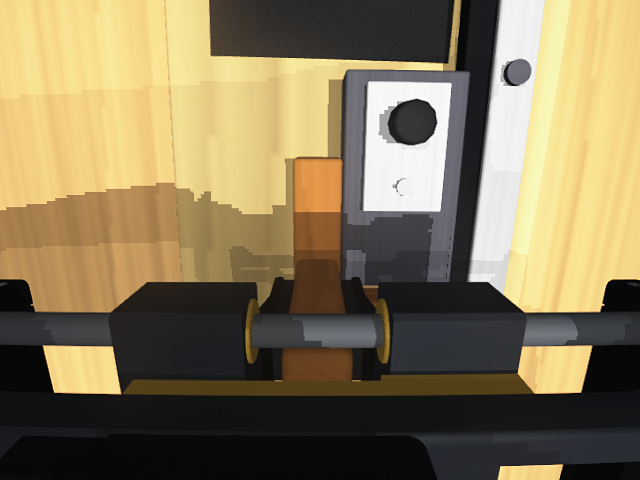

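Request:
{"op": "drive_tool", "data": {
  "targets": [
    [0,0.3,0,-0.4,0,0,15],
    [0,0.6,0,-0.7,0,0,15],
    [0,0.9,0,-0.7,0,0,15],
    [0,0.9,0,-0.7,0,0,15]
  ]
}}

```text
clock: 10.92
eef_pos: [532.1, -45.2, 79.4]
ee_rot: [-1.571, 0.003, -0.01]
force: [-5.4, 0.2, -1.1]
width: 0.254
```

```bash
cat > edges.py <<'E'
import sys
from h import *
import pickle
t=sys.argv[1]
c,s=pickle.load(open(f"pics/{t}.pkl","rb"));d=np.load(f"pics/{t}.npy");W=cloud(c,d)
print(s['force'],s['torque'])
def edge(v0,v1,u0,u1,zl,zh,k):
    E=[]
    for v in range(v0,v1,2):
        row=W[v,u0:u1];ok=np.where((row[:,2]>zl)&(row[:,2]<zh))[0]
        if len(ok):E.append(row[ok[k]])
    E=np.array(E);A=np.polyfit(E[:,1],E[:,0],1);return "yaw %.4f x@30 %.1f std %.2f"%(-np.arctan(A[0]),np.polyval(A,30),(E[:,0]-np.polyval(A,E[:,1])).std())
print("sled left",edge(80,150,310,430,38,46,0))
print("sled right",edge(80,250,400,475,38,46,-1))
print("stick right",edge(165,215,280,345,35,46,-1))
print("stick left",edge(165,215,280,345,35,46,0))
print("rail right",edge(10,200,490,580,30,38,-1))
E
python3 snap.py w8; python3 edges.py w8
python3 - <<'E'
import cv2
im=cv2.imread("pics/w8.png");cv2.imwrite("pics/w8z.png",cv2.resize(im[0:280,330:530],None,fx=3,fy=2,interpolation=2))
E
```

```text
[532.12004827 -45.16059988  79.44863768] [-1.57071052  0.00299628 -0.00956391] [ 0.469  0.288 -0.533  1.896  0.171  1.005 -0.148] [532.85232524  26.75718287 230.04465658] [-0.26656773  0.00221167 -0.01082703]
[-5.37668769  0.19248525 -1.14694876] [0.19626753 1.68627131 0.43823465]
sled left yaw 0.0171 x@30 545.5 std 0.15
sled right yaw -0.0064 x@30 604.7 std 0.30
stick right yaw 0.0062 x@30 545.8 std 0.04
stick left yaw -0.0109 x@30 519.9 std 0.21
rail right yaw -0.0060 x@30 640.4 std 0.41
```

View pics/w8z.png

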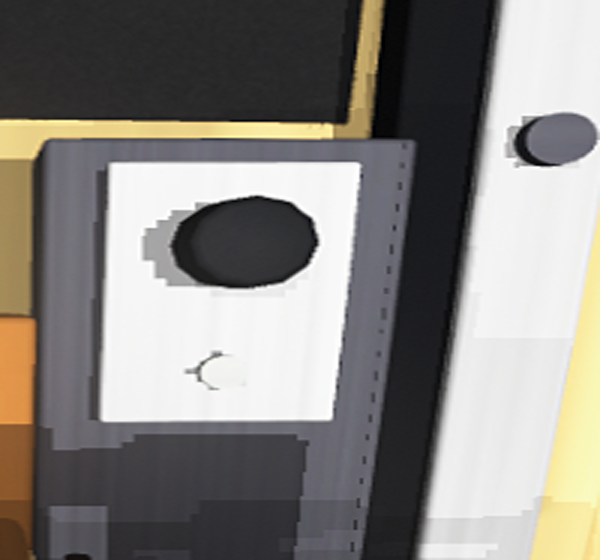

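Request:
{"op": "drive_tool", "data": {
  "targets": [
    [0,0,0,0.4,0,0,15],
    [0,0,0,0.5,0,0,15],
    [0,0,0,0.5,0,0,15],
    [0,0,0,0.5,0,0,15],
    [0,0,0,0.5,0,0,15]
  ]
}}

```text
clock: 11.38
eef_pos: [532.3, -45.2, 79.4]
ee_rot: [-1.571, 0.004, -0.009]
force: [-7.9, -0.1, -0.4]
width: 0.254
```

Request:
{"op": "drive_tool", "data": {
  "targets": [
    [0,0,0,0,0,2,15],
    [0,0,0,0,0,4,15],
    [0,0,0,0,0,6,15],
    [0,0,0,0,0,8,15]
  ]
}}

```text
clock: 11.72
eef_pos: [532.2, -37.9, 79.2]
ee_rot: [-1.572, 0.004, -0.01]
force: [-7.7, -2.1, -1.4]
width: 0.248
```

Request:
{"op": "drive_tool", "data": {
  "targets": [
    [0,0,0,-0.1,0,2,15],
    [0,0,0,-0.1,0,4,15],
    [0,0,0,-0.1,0,6,15],
    [0,0,0,-0.1,0,8,15]
  ]
}}

```text
clock: 12.05
eef_pos: [532.2, -30.7, 79.2]
ee_rot: [-1.573, 0.004, -0.01]
force: [-7.8, -4.4, -0.1]
width: 0.248
```

Request:
{"op": "drive_tool", "data": {
  "targets": [
    [0,0,0,-0.1,0,2,15],
    [0,0,0,-0.1,0,4,15],
    [0,0,0,-0.1,0,6,15],
    [0,0,0,-0.1,0,8,15]
  ]
}}

```text
clock: 12.38
eef_pos: [532.2, -22.8, 79.2]
ee_rot: [-1.573, 0.004, -0.01]
force: [-7.6, -4.7, -0.1]
width: 0.252
```

```bash
python3 snap.py w9; python3 edges.py w9
```

```text
[532.23584991 -22.84295481  79.24876787] [-1.5727151   0.00391132 -0.01045471] [ 0.436  0.288 -0.544  1.898  0.177  1.006 -0.196] [533.15892975  49.37973612 229.69948445] [-0.26858456  0.00315963 -0.01169778]
[-7.55208607 -4.73597867 -0.07804135] [-1.1575037   1.98225911  0.43618589]
sled left yaw 0.0161 x@30 546.0 std 0.26
sled right yaw -0.0036 x@30 604.6 std 0.32
stick right yaw 0.0034 x@30 546.0 std 0.05
stick left yaw -0.0069 x@30 519.8 std 0.21
rail right yaw -0.0075 x@30 640.4 std 0.47
```

View pics/w9.png

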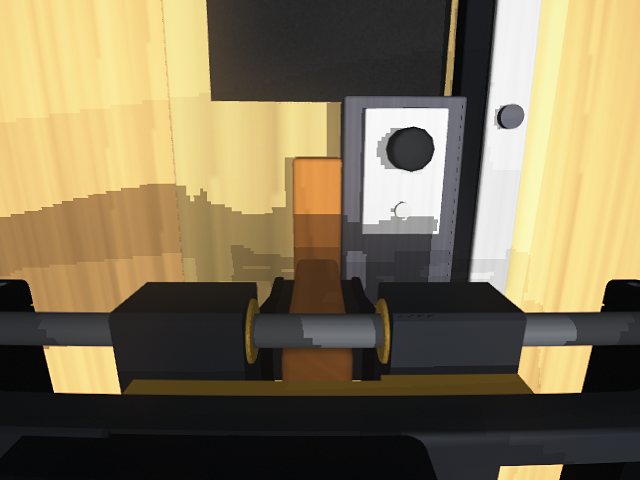

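Request:
{"op": "drive_tool", "data": {
  "targets": [
    [0,0,0,0,0,2,15],
    [0,0,0,-0.05,0,4,15],
    [0,0,0,-0.05,0,6,15],
    [0,0,0,-0.1,0,8,15],
    [0,0,0,-0.1,0,10,15],
    [0,0,0,-0.15,0,12,15]
  ]
}}

```text
clock: 12.93
eef_pos: [532.3, -10.8, 79.2]
ee_rot: [-1.573, 0.004, -0.01]
force: [-6.8, -4.3, -1.6]
width: 0.247
```

Request:
{"op": "drive_tool", "data": {
  "targets": [
    [0,0,0,0,0,2,15],
    [0,0,0,-0.05,0,4,15],
    [0,0,0,-0.05,0,6,15],
    [0,0,0,-0.1,0,8,15],
    [0,0,0,-0.1,0,10,15],
    [0,0,0,-0.1,0,12,15]
  ]
}}

```text
clock: 13.43
eef_pos: [532.3, 1.3, 79.2]
ee_rot: [-1.573, 0.004, -0.01]
force: [-8.1, -3.6, -1.0]
width: 0.247
```

Request:
{"op": "drive_tool", "data": {
  "targets": [
    [0,0,0,0,0,2,15],
    [0,0,0,-0.05,0,4,15],
    [0,0,0,-0.05,0,6,15],
    [0,0,0,-0.1,0,8,15],
    [0,0,0,-0.1,0,10,15],
    [0,0,0,-0.1,0,12,15]
  ]
}}

```text
clock: 13.93
eef_pos: [532.4, 13.3, 79.2]
ee_rot: [-1.573, 0.004, -0.01]
force: [-8.1, -3.5, -1.8]
width: 0.246
```

Request:
{"op": "drive_tool", "data": {
  "targets": [
    [0,0,0,0,0,2,15],
    [0,0,0,0,0,4,15],
    [0,0,0,-0.05,0,6,15],
    [0,0,0,-0.05,0,8,15],
    [0,0,0,-0.1,0,10,15],
    [0,0,0,-0.1,0,12,15]
  ]
}}

```text
clock: 14.43
eef_pos: [532.4, 25.3, 79.2]
ee_rot: [-1.573, 0.004, -0.01]
force: [-6.7, -3.3, -1.5]
width: 0.247
```

```bash
python3 snap.py w10; python3 edges.py w10
```

```text
[532.40025773  25.32383208  79.24452472] [-1.57265533  0.0036891  -0.01033346] [ 0.367  0.293 -0.569  1.897  0.186  1.008 -0.293] [533.2904408   97.53383358 229.69348075] [-0.2685611   0.00290291 -0.01152731]
[-6.65056319 -3.28003509 -1.50677199] [-1.05626341  1.83751962  0.40808245]
sled left yaw 0.0155 x@30 547.0 std 0.28
sled right yaw -0.0035 x@30 604.7 std 0.34
stick right yaw 0.0074 x@30 546.5 std 0.05
stick left yaw -0.0084 x@30 519.6 std 0.24
rail right yaw -0.0067 x@30 640.3 std 0.45
```

View pics/w10.png

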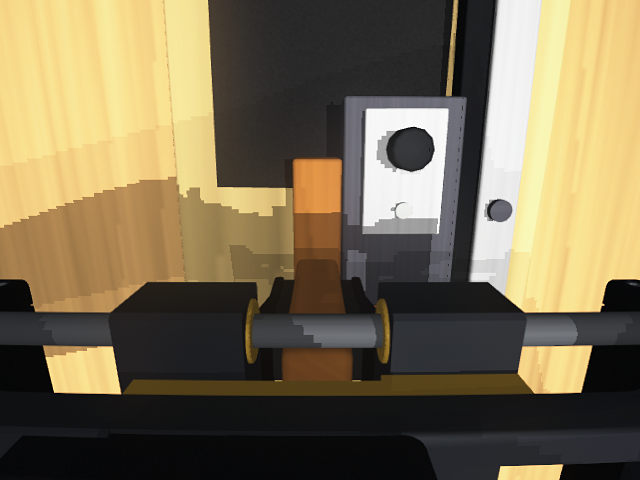

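Request:
{"op": "drive_tool", "data": {
  "targets": [
    [0,0,0,0,0,2,15],
    [0,0,0,0,0,4,15],
    [0,0,0,0,0,6,15],
    [0,0,0,0,0,8,15],
    [0,0,0,0,0,10,15],
    [0,0,0,0,0,12,15]
  ]
}}

```text
clock: 14.98
eef_pos: [532.5, 37.2, 79.3]
ee_rot: [-1.573, 0.004, -0.01]
force: [-7.6, -3.7, -1.8]
width: 0.248
```

Request:
{"op": "drive_tool", "data": {
  "targets": [
    [0,0,0,0,0,2,15],
    [0,0,0,0,0,4,15],
    [0,0,0,-0.05,0,6,15],
    [0,0,0,-0.05,0,8,15],
    [0,0,0,-0.05,0,10,15],
    [0,0,0,-0.05,0,12,15]
  ]
}}

```text
clock: 15.48
eef_pos: [532.5, 49.2, 79.2]
ee_rot: [-1.573, 0.004, -0.01]
force: [-7.6, -4.3, -0.1]
width: 0.249
```

Request:
{"op": "drive_tool", "data": {
  "targets": [
    [0,0,0,0,0,2,15],
    [0,0,0,0,0,4,15],
    [0,0,0,-0.05,0,6,15],
    [0,0,0,-0.05,0,8,15],
    [0,0,0,-0.05,0,10,15],
    [0,0,0,-0.05,0,12,15]
  ]
}}

```text
clock: 15.98
eef_pos: [532.6, 61.2, 79.2]
ee_rot: [-1.573, 0.004, -0.01]
force: [-8.1, -5.1, 0.0]
width: 0.246
```

Request:
{"op": "drive_tool", "data": {
  "targets": [
    [0,0,0,0,0,2,15],
    [0,0,0,0,0,4,15],
    [0,0,0,-0.05,0,6,15],
    [0,0,0,-0.05,0,8,15],
    [0,0,0,-0.05,0,10,15],
    [0,0,0,-0.05,0,12,15]
  ]
}}

```text
clock: 16.48
eef_pos: [532.6, 73.2, 79.2]
ee_rot: [-1.573, 0.004, -0.01]
force: [-7.6, -4.8, -0.8]
width: 0.248
```

Request:
{"op": "drive_tool", "data": {
  "targets": [
    [0,0,0,0,0,2,15],
    [0,0,0,0,0,4,15],
    [0,0,0,-0.05,0,6,15],
    [0,0,0,-0.05,0,8,15],
    [0,0,0,-0.05,0,10,15],
    [0,0,0,-0.05,0,12,15]
  ]
}}

```text
clock: 16.98
eef_pos: [532.7, 85.2, 79.2]
ee_rot: [-1.573, 0.004, -0.01]
force: [-8.0, -4.1, 0.7]
width: 0.252
```

Request:
{"op": "drive_tool", "data": {
  "targets": [
    [0,0,0,0,0,2,15],
    [0,0,0,0,0,4,15],
    [0,0,0,-0.05,0,6,15],
    [0,0,0,-0.05,0,8,15],
    [0,0,0,-0.05,0,10,15],
    [0,0,0,-0.05,0,12,15]
  ]
}}

```text
clock: 17.48
eef_pos: [532.8, 97.2, 79.2]
ee_rot: [-1.573, 0.004, -0.01]
force: [-8.1, -5.8, 1.1]
width: 0.251
```

```bash
python3 snap.py w11; python3 edges.py w11
python3 - <<'E'
from h import *
import pickle
c,s=pickle.load(open("pics/w11.pkl","rb"));d=np.load("pics/w11.npy");W=cloud(c,d);z=W[...,2]
for u in range(370,440,15):
    col=W[:130,u];ok=np.where((col[:,2]>38)&(col[:,2]<46))[0];
    st=np.where((col[:ok[0],2]>30)&(col[:ok[0],2]<36.5))[0]
    print(u,"sled front y",col[ok[0]].round(1),"stop edge",col[st[-1]].round(1) if len(st) else None)
E
```

```text
[532.77896286  97.17419065  79.23438118] [-1.57320389  0.00395248 -0.01020551] [ 0.257  0.316 -0.6    1.875  0.209  1.018 -0.442] [533.705775   169.48132724 229.65155974] [-0.26908734  0.00320659 -0.01143924]
[-8.08656084 -5.83268491  1.10902451] [-1.27692815  2.0451211   0.37503572]
sled left yaw 0.0154 x@30 548.4 std 0.25
sled right yaw -0.0056 x@30 604.4 std 0.32
stick right yaw 0.0066 x@30 547.3 std 0.04
stick left yaw -0.0114 x@30 519.0 std 0.20
rail right yaw -0.0061 x@30 640.3 std 0.45
370 sled front y [558.9 190.5  40.2] stop edge [559.7 211.7  30.9]
385 sled front y [565.2 228.7  39.4] stop edge [566.2 231.1  33.3]
400 sled front y [572.4 227.8  38.4] stop edge [573.6 232.8  31.9]
415 sled front y [580.6 190.3  40.7] stop edge [582.1 211.1  30.8]
430 sled front y [588.  190.3  40.2] stop edge [589.2 211.3  32.2]
```

View pics/w11.png

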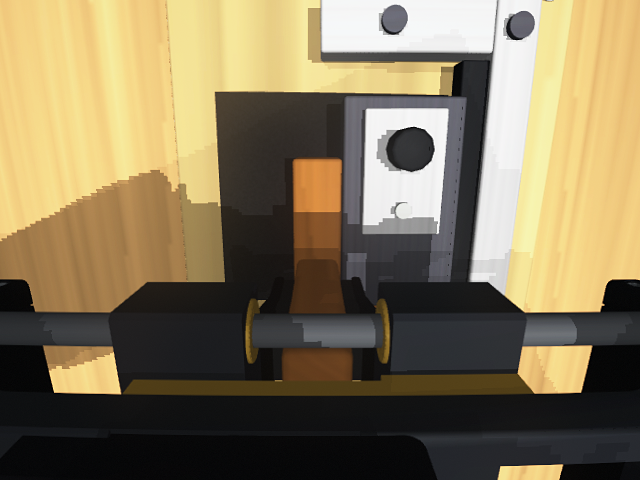

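Request:
{"op": "drive_tool", "data": {
  "targets": [
    [0,0,0,0,0,2,15],
    [0,0,0,0,0,4,15],
    [0,0,0,-0.05,0,6,15],
    [0,0,0,-0.05,0,8,15],
    [0,0,0,-0.05,0,10,15],
    [0,0,0,-0.1,0,12,15],
    [0,0,0,-0.1,0,13.5,15],
    [0,0,0,-0.1,0,15,15]
  ]
}}

```text
clock: 18.2
eef_pos: [532.8, 112.2, 79.2]
ee_rot: [-1.573, 0.004, -0.01]
force: [-7.6, -5.1, 1.0]
width: 0.251
```

Request:
{"op": "drive_tool", "data": {
  "targets": [
    [0,0,0,0,0,0.8,15],
    [0,0,0,0,0,1.6,15],
    [0,0,0,0,0,2.4,15]
  ]
}}

```text
clock: 18.45
eef_pos: [532.9, 114.6, 79.2]
ee_rot: [-1.573, 0.004, -0.01]
force: [-8.0, -4.5, 0.7]
width: 0.249
```

Request:
{"op": "drive_tool", "data": {
  "targets": [
    [0,0,0,0,0,0.5,15],
    [0,0,0,0,0,1,15]
  ]
}}

```text
clock: 18.62
eef_pos: [532.9, 115.6, 79.2]
ee_rot: [-1.573, 0.004, -0.01]
force: [-7.9, -4.6, 0.6]
width: 0.251
```

Request:
{"op": "drive_tool", "data": {
  "targets": [
    [0,0,0,0,0,0.4,15],
    [0,0,0,0,0,0.8,15]
  ]
}}

```text
clock: 18.78
eef_pos: [532.9, 116.3, 79.2]
ee_rot: [-1.573, 0.004, -0.01]
force: [-9.1, -3.9, -0.1]
width: 0.245
```

Request:
{"op": "drive_tool", "data": {
  "targets": [
    [0,0,0,0,0,0.4,15],
    [0,0,0,0,0,0.8,15]
  ]
}}

```text
clock: 18.95
eef_pos: [532.9, 117.1, 79.2]
ee_rot: [-1.573, 0.004, -0.01]
force: [-7.8, -5.7, 0.5]
width: 0.252
```

Request:
{"op": "drive_tool", "data": {
  "targets": [
    [0,0,0,0,0,0.4,15],
    [0,0,0,0,0,0.8,15]
  ]
}}

```text
clock: 19.12
eef_pos: [532.8, 117.9, 79.2]
ee_rot: [-1.573, 0.004, -0.01]
force: [-8.2, -5.2, 1.1]
width: 0.249
```

Request:
{"op": "drive_tool", "data": {
  "targets": [
    [0,0,0,0,0,0.4,15],
    [0,0,0,0,0,0.6,15]
  ]
}}

```text
clock: 19.28
eef_pos: [532.9, 118.1, 79.2]
ee_rot: [-1.574, 0.004, -0.01]
force: [-8.1, -6.5, 0.5]
width: 0.248
```

Request:
{"op": "drive_tool", "data": {
  "targets": [
    [0,0,0,0,0,0.3,15],
    [0,0,0,0,0,0.4,15],
    [0,0,0,0,0,0.4,15]
  ]
}}

```text
clock: 19.53
eef_pos: [532.9, 118.2, 79.2]
ee_rot: [-1.574, 0.004, -0.011]
force: [-8.5, -8.1, 0.6]
width: 0.252
```

```bash
python3 snap.py w12; python3 edges.py w12
python3 - <<'E'
from h import *
import pickle
c,s=pickle.load(open("pics/w12.pkl","rb"));d=np.load("pics/w12.npy");W=cloud(c,d);z=W[...,2]
for u in range(352,445,12):
    col=W[:130,u]; print(u,[(v,col[v,1].round(1),col[v,2].round(1)) for v in range(84,110,3)])
im=cv2.imread("pics/w12.png");cv2.imwrite("pics/w12z.png",cv2.resize(im[40:240,300:540],None,fx=3,fy=3,interpolation=2))
E
```

```text
[532.90244316 118.16173823  79.21843887] [-1.574263    0.00416925 -0.01056485] [ 0.222  0.326 -0.607  1.864  0.218  1.022 -0.486] [533.86821987 190.61200324 229.53364448] [-0.27016254  0.00344363 -0.01180838]
[-8.53892875 -8.10609462  0.58131744] [-1.84294908  2.17410835  0.40482938]
sled left yaw 0.0083 x@30 547.6 std 0.31
sled right yaw -0.0021 x@30 604.9 std 0.34
stick right yaw 0.0107 x@30 548.1 std 0.04
stick left yaw -0.0112 x@30 519.0 std 0.24
rail right yaw 0.0041 x@30 641.9 std 1.00
352 [(84, np.float64(217.9), np.float64(33.3)), (87, np.float64(216.4), np.float64(33.5)), (90, np.float64(214.9), np.float64(34.4)), (93, np.float64(213.5), np.float64(34.7)), (96, np.float64(211.5), np.float64(40.4)), (99, np.float64(210.0), np.float64(40.8)), (102, np.float64(208.7), np.float64(40.1)), (105, np.float64(207.2), np.float64(41.5)), (108, np.float64(205.9), np.float64(40.7))]
364 [(84, np.float64(217.8), np.float64(33.5)), (87, np.float64(216.4), np.float64(33.3)), (90, np.float64(215.0), np.float64(33.6)), (93, np.float64(213.5), np.float64(34.3)), (96, np.float64(211.4), np.floa
[... 1856 characters left out ...]
, (90, np.float64(214.9), np.float64(32.6)), (93, np.float64(213.3), np.float64(34.2)), (96, np.float64(211.9), np.float64(33.9)), (99, np.float64(209.8), np.float64(41.3)), (102, np.float64(208.5), np.float64(40.1)), (105, np.float64(206.9), np.float64(42.1)), (108, np.float64(205.3), np.float64(45.1))]
436 [(84, np.float64(217.7), np.float64(33.0)), (87, np.float64(216.1), np.float64(34.0)), (90, np.float64(214.9), np.float64(33.0)), (93, np.float64(213.4), np.float64(33.0)), (96, np.float64(212.0), np.float64(33.5)), (99, np.float64(209.8), np.float64(40.7)), (102, np.float64(208.4), np.float64(40.7)), (105, np.float64(207.0), np.float64(41.4)), (108, np.float64(205.3), np.float64(44.9))]
```

View pics/w12z.png

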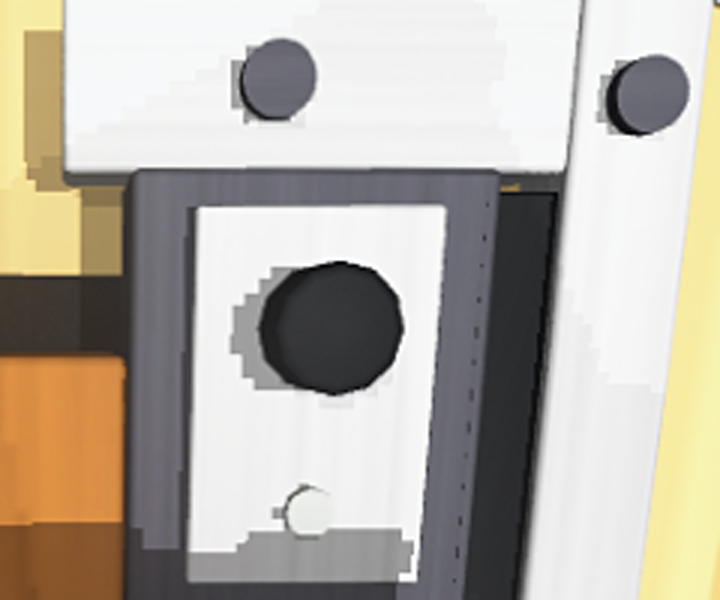

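Request:
{"op": "drive_tool", "data": {
  "targets": [
    [0,0,0,0,0,0,15],
    [0,0,0,0,0,0,15],
    [0,0,0,0,0,0,15],
    [0,0,0,0,0,0,15]
  ]
}}

```text
clock: 19.92
eef_pos: [532.9, 118.1, 79.2]
ee_rot: [-1.574, 0.004, -0.011]
force: [-9.0, -7.7, 0.7]
width: 0.25
```

Request:
{"op": "drive_tool", "data": {
  "targets": [
    [0,0,0,-0.8,0,-0.8,15],
    [0,0,0,-1.6,0,-1.6,15],
    [0,0,0,-2.5,0,-2.5,15],
    [0,0,0,-5,0,-5,15],
    [0,0,0,-10,0,-10,15],
    [0,0,0,-18,0,-15,15],
    [0,0,0,-25,0,-15,15],
    [0,0,0,-25,0,-15,15]
  ]
}}

```text
clock: 20.58
eef_pos: [508.1, 105.2, 80.1]
ee_rot: [-1.571, 0.0, -0.01]
force: [0.9, 0.1, -1.2]
width: 0.248
```

```bash
python3 snap.py w13; python3 edges.py w13
python3 - <<'E'
from h import *
import pickle
c,s=pickle.load(open("pics/w13.pkl","rb"));d=np.load("pics/w13.npy");W=cloud(c,d);z=W[...,2]
m=(z>37.5)&(z<46)&(W[...,0]>538)&(W[...,0]<612)&(W[...,1]>110)&(W[...,1]<220);p=W[m][:,:2].astype(np.float32);print(len(p),cv2.boxPoints(cv2.minAreaRect(p)),p.max(0))
# stick foot tilt
q=W[165:212,298:340].reshape(-1,3);q=q[(q[:,2]>30)&(q[:,2]<46)];A=np.c_[q[:,:2]-q[:,:2].mean(0),np.ones(len(q))];print("stick foot plane",np.linalg.lstsq(A,q[:,2],rcond=None)[0],len(q))
E
```

```text
[508.06526767 105.19934952  80.12961355] [-1.57139443e+00  3.80832099e-04 -1.02724958e-02] [ 0.26   0.269 -0.617  1.93   0.184  0.999 -0.451] [508.44809063 177.23934059 230.65783952] [-0.26726328 -0.00037133 -0.01147391]
[ 0.88000221  0.05550299 -1.2041838 ] [ 0.0052464  -0.1312359   0.03238835]
sled left yaw -0.0127 x@30 543.9 std 0.16
sled right yaw 0.2553 x@30 618.2 std 5.91
stick right yaw -0.0080 x@30 520.4 std 0.18
stick left yaw -0.0278 x@30 492.7 std 0.04
rail right yaw 0.0356 x@30 646.3 std 1.21
19652 [[545.0627  110.06602]
 [606.0524  109.78431]
 [606.5601  219.69739]
 [545.5704  219.9791 ]] [606.3245  219.87231]
stick foot plane [7.52858963e-04 6.80122402e-04 3.79869879e+01] 1971
```

View pics/w13.png

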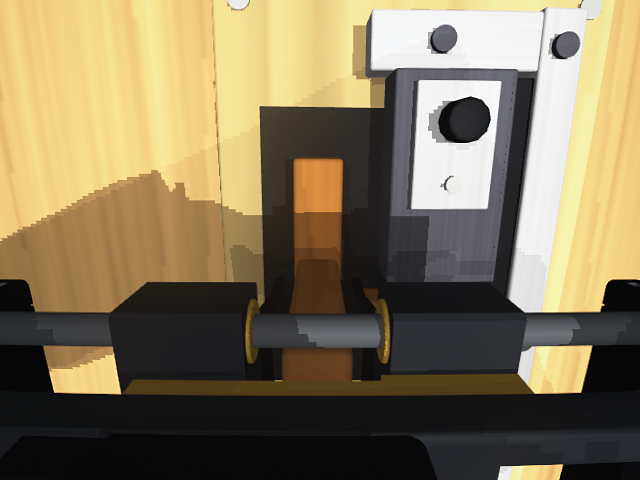

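Request:
{"op": "drive_tool", "data": {
  "targets": [
    [0,0,0,-2,-15,0,15],
    [0,0,0,-4,-35,-5,15],
    [0,0,0,-6,-50,-15,15],
    [0,0,0,-8,-60,-30,15],
    [0,0,0,-12,-60,-55,15],
    [0,0,0,-16,-60,-85,15],
    [0,0,0,-20,-60,-115,15],
    [0,0,0,-25,-60,-145,15],
    [0,0,0,-30,-60,-175,15],
    [0,0,0,-35,-60,-205,15],
    [0,0,0,-40,-60,-235,15],
    [0,0,0,-44,-60,-265,15]
  ]
}}

```text
clock: 21.63
eef_pos: [462.7, -160.3, 140.4]
ee_rot: [-1.571, -0.001, -0.01]
force: [0.9, 0.2, -1.1]
width: 0.248
```

Request:
{"op": "drive_tool", "data": {
  "targets": [
    [0,0,0,-4,0,-30,15],
    [0,0,0,-8,0,-60,15],
    [0,0,0,-12,0,-90,15],
    [0,0,0,-16,0,-115,15],
    [0,0,0,-19,0,-135,15],
    [0,0,0,-20,0,-148,15],
    [0,0,0,-20,0,-151,15],
    [0,0,0,-20,0,-151,15],
    [0,0,0,-20,0,-151,15]
  ]
}}

```text
clock: 22.38
eef_pos: [442.0, -308.3, 140.0]
ee_rot: [-1.57, -0.0, -0.009]
force: [1.0, 0.0, -2.4]
width: 0.249
```

```bash
python3 snap.py w14
python3 - <<'E'
from h import *
from bench import viewer
im,d=viewer.get_image("side");cv2.imwrite("pics/s14.png",im[...,::-1]);np.save("pics/s14.npy",d)
a=im[...,::-1][180:320,170:370];cv2.imwrite("pics/s14z.png",cv2.resize(a,None,fx=4,fy=4,interpolation=2))
E
```

```text
[ 442.02375161 -308.27002347  139.99708429] [-1.57000030e+00 -1.56612495e-04 -8.57261892e-03] [ 0.796  0.199 -0.3    1.84   0.064  1.113  0.464] [ 442.21358628 -236.43167132  290.6614372 ] [-0.26590248 -0.00095294 -0.00972665]
```

View pics/w14.png

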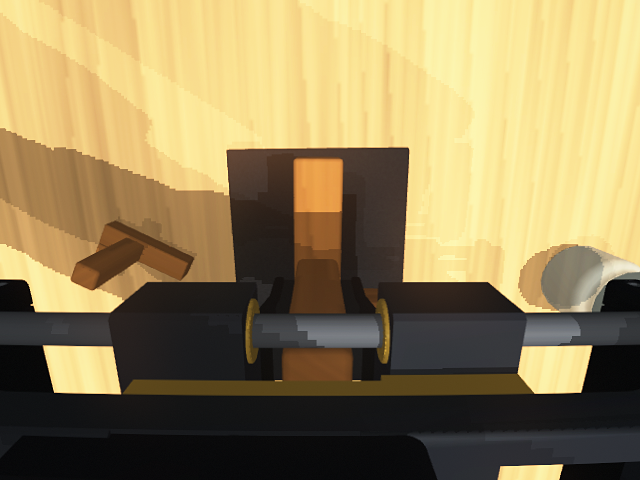

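View pics/s14z.png

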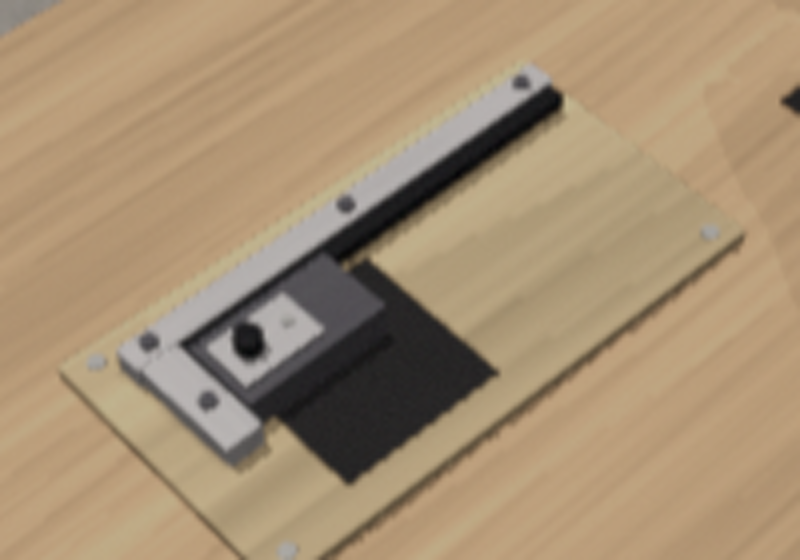

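Request:
{"op": "drive_tool", "data": {
  "targets": [
    [0,0,0,0,20,0,15],
    [0,0,0,0,40,0,15],
    [0,0,0,0,55,0,15],
    [0,0,0,0,63,0,15],
    [0,0,0,0,67,0,15],
    [0,0,0,0,68,0,15],
    [0,0,0,0,69,0,15],
    [0,0,0,0,69,0,15]
  ]
}}

```text
clock: 23.15
eef_pos: [441.9, -309.9, 71.8]
ee_rot: [-1.571, -0.001, -0.01]
force: [-0.2, 0.1, -1.6]
width: 0.25
```

Request:
{"op": "drive_tool", "data": {
  "targets": [
    [0,0,0,0,0.5,0,15],
    [0,0,0,0,0.8,0,15],
    [0,0,0,0,0.8,0,15]
  ]
}}

```text
clock: 23.4
eef_pos: [441.5, -309.9, 70.6]
ee_rot: [-1.571, -0.0, -0.01]
force: [-0.3, 0.5, -1.3]
width: 0.25
```

Request:
{"op": "drive_tool", "data": {
  "targets": [
    [0,0,0,0,0.5,0,15],
    [0,0,0,0,0.5,0,15],
    [0,0,0,0,0.5,0,15]
  ]
}}

```text
clock: 23.65
eef_pos: [441.4, -309.8, 69.8]
ee_rot: [-1.571, -0.0, -0.01]
force: [-0.3, 0.2, -1.0]
width: 0.251
```

Request:
{"op": "drive_tool", "data": {
  "targets": [
    [0,0,0,0,0.5,0,15],
    [0,0,0,0,0.5,0,15],
    [0,0,0,0,0.5,0,15]
  ]
}}

```text
clock: 23.9
eef_pos: [441.5, -309.8, 69.5]
ee_rot: [-1.571, -0.0, -0.01]
force: [-0.9, 0.2, 2.0]
width: 0.25
```

Request:
{"op": "drive_tool", "data": {
  "targets": [
    [0,0,0,0,0,0,24],
    [0,0,0,0,0,0,26],
    [0,0,0,0,0,0,30],
    [0,0,0,0,0,0,45],
    [0,0,0,0,0,0,60],
    [0,0,0,0,0,0,70],
    [0,0,0,0,0,0,70],
    [0,0,0,0,0,0,70],
    [0,0,0,0,0,0,70]
  ]
}}

```text
clock: 24.65
eef_pos: [441.4, -309.7, 69.3]
ee_rot: [-1.571, 0.0, -0.01]
force: [0.2, 0.8, -0.3]
width: 0.713
```

Request:
{"op": "drive_tool", "data": {
  "targets": [
    [0,0,0,0,-5,0,70],
    [0,0,0,0,-20,0,70],
    [0,0,0,0,-45,0,70],
    [0,0,0,0,-75,0,70],
    [0,0,0,0,-110,0,70],
    [0,0,0,0,-150,0,70],
    [0,0,0,0,-180,0,70],
    [0,0,0,0,-180,0,70],
    [0,0,0,0,-180,0,70],
    [0,0,0,0,-180,0,70]
  ]
}}

```text
clock: 25.48
eef_pos: [441.1, -309.6, 249.0]
ee_rot: [-1.571, 0.0, -0.01]
force: [-0.3, 0.5, -1.0]
width: 0.803
```

```bash
python3 snap.py w15
python3 - <<'E'
from h import *
from bench import viewer
import pickle
im,d=viewer.get_image("side");cv2.imwrite("pics/s15.png",im[...,::-1])
a=im[...,::-1][120:320,170:470];cv2.imwrite("pics/s15z.png",cv2.resize(a,None,fx=2.6,fy=2.6,interpolation=2))
c,s=pickle.load(open("pics/w15.pkl","rb"));d=np.load("pics/w15.npy");W=cloud(c,d);z=W[...,2]
b=(abs(W[...,0]-443)<70)&(abs(W[...,1]+310)<75)
h=W[b&(z>116)&(z<132)];f=W[b&(z>22)&(z<32)]
print("handle",len(h),cv2.minAreaRect(h[:,:2].astype(np.float32)),"foot",f.min(0),f.max(0))
A=np.c_[f[:,:2]-f[:,:2].mean(0),np.ones(len(f))];print(np.linalg.lstsq(A,f[:,2],rcond=None)[0])
E
```

```text
[ 441.11978363 -309.61980742  249.0223246 ] [-1.57066089e+00  3.05647439e-04 -1.00025344e-02] [ 0.805  0.117 -0.299  1.7    0.036  1.33   0.49 ] [ 441.46803213 -237.6698167   399.63128087] [-0.26657404 -0.00047468 -0.01118777]
handle 851 ((441.4334716796875, -310.33355712890625), (24.164274215698242, 21.83984375), 88.76311492919922) foot [ 429.47844967 -350.5267533    22.26636417] [ 494.10476969 -245.87645847   31.04186005]
[-1.09238611e-02 -4.52038882e-03  2.72770609e+01]
```

View pics/w15.png

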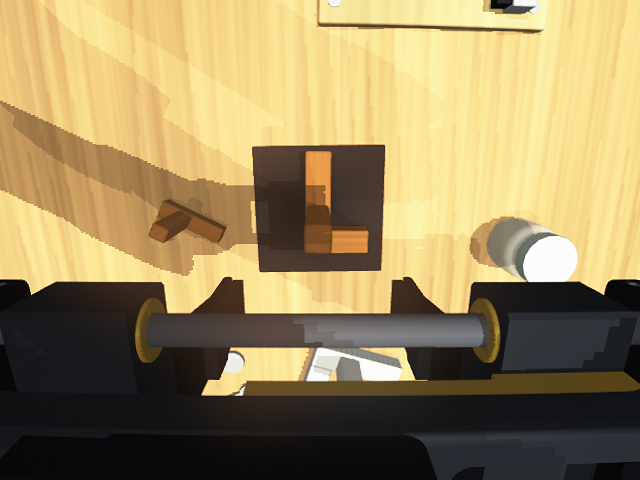

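View pics/s15z.png

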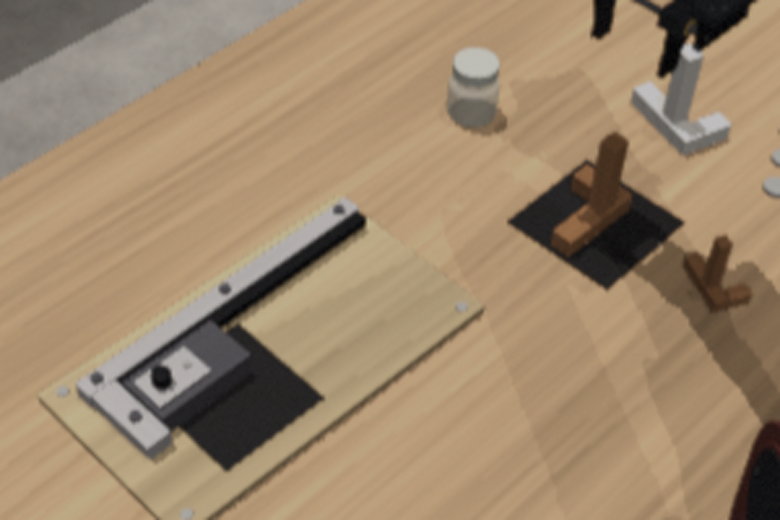

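Run:
```python
from h import *
import pickle
for t in("w12","w13"):
    c,s=pickle.load(open(f"pics/{t}.pkl","rb"));d=np.load(f"pics/{t}.npy");W=cloud(c,d)
    z=W[...,2]
    # knob centre and right edge of sled at fixed y
    m=(z>57)&(z<66)&(abs(W[...,0]-576)<20)&(W[...,1]>150);k=W[m];print(t,"knob",k.mean(0).round(1))
    b=(W[...,1]>115)&(W[...,1]<205)&(z>38)&(z<44)&(W[...,0]>590)&(W[...,0]<612)
    p=W[b]; E=np.array([p[abs(p[:,1]-y)<1][:,0].max() for y in range(118,204,4) if (abs(p[:,1]-y)<1).any()]);Y=np.arange(118,204,4)[:len(E)]
    A=np.polyfit(Y,E,1);print("right edge yaw",-A[0],"x@160",np.polyval(A,160))
    b=(W[...,0]>552)&(W[...,0]<600)&(z>38)&(z<46)&(W[...,1]<213)&(W[...,1]>205);print("front y",np.percentile(W[b][:,1],[95,99.5]))
```

```text
w12 knob [575.3 186.7  61.2]
right edge yaw -0.005224908995928952 x@160 605.4682849593343
front y [211.13619956 211.42560838]
w13 knob [574.9 186.4  61.1]
right edge yaw -0.0050353451107211225 x@160 605.5364022803683
front y [211.04144035 211.53910321]
```

The sled didn't move when the stick was released, so I'm handing the job in.

```bash
python3 -c "
from bench import r
s=r.read_state();print(s['clock'],s['force'])
print(r.close_job())"
```

```text
25.5833 [-0.70393097  0.37377617 -0.81037941]
the job is handed in; nothing more can be done
None
```

The job is done and handed in at about 25.6 s. No verdict was reported, so the results below are my own checks.

**What I did:** I gripped the stick's handle and squared the sled against the facing strip, which stands about 13 mm proud. I then fed the sled along the fence over the abrasive in 2 mm steps. It met the stop at about 8 N feed force, including roughly 5 N of sliding friction. I backed off diagonally, stood the stick on its mat and released it.

**Last checks:**
- **Sled:** its position was the same before and after I backed off, to within about 0.5 mm. Its front was at y ≈ 211 mm with the stop face at about 211.5 mm. Its fence side had a yaw of about -0.005 rad, against about -0.006 for the rail, and lay about 13 mm from the rail face.
- **Stick:** it stands upright and released on the mat, with its origin about 17 mm from the mat centre.
- **Bystanders:** the jar looks unmoved in the last picture. I did not re-measure the cassette or the tape, but the arm never went near them.

**What I could not confirm:**
- **Side force:** the wrist readings were mostly 7 to 8 N, but reached 9.1 N near the stop. That is over the 8 N guideline and well under the 13.5 N limit.
- **Sled-to-fence force:** I inferred this from the wrist reading, since I had no direct measure of it.
- **Yaw estimates:** at the first press the sled measured about 0.01 to 0.018 rad off the rail, so I turned the stick slightly and pressed again before feeding. In the close-ups, its left and right edges disagreed by up to about 0.02 rad. I relied on the right (fence-side) edge, which fitted the pictures better.

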